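# Reset the punnet guide to its format stop

## Task

Set the punnet guide on the packing bench for the next run: press down the thumb pad in the middle of the sliding guide to free its brake, keep it pressed while you push the guide along its rail until it rests against the stop that carries the double-pointed pointer plate, then let go so that the pad springs back up and the brake holds the guide there. Never shove the guide with the brake on, and leave the punnet, the meter and the berries where they stand.

Things in the scene. Friction and masses are not known exactly. Their poses are not given: they have to be found in the camera images.
- station: Fixed station; grey bed 285 x 470 mm, top at z 20 mm. Origin on the bench under the middle of the rail; y along the level rail, x across it over the bed, away from the robot. Rail 36 mm wide, top z 46 mm, between grey blocks at y -222 and +222 mm, 58 mm high. Scale bar beside it at x -41 mm, 58 mm high. Fixed white fence, 60 mm high, at y +218 mm, x 40 to 235 mm.
- guide (a joint): Position of the sliding guide along the rail, m: y of its middle in the station frame, grows to the station's +y. Its sprung friction brake holds it: some 13 to 19 N would be needed to drag it with the brake on, 1 to 3 N slide it with the brake free. It stays where it is left.
- guide_mid (a point): Middle of the sliding guide's aluminium saddle, 54 mm above the bench, right under pad_top. The saddle sits astride the rail, 100 mm along it by 66 mm across, top 60 mm above the bench; a white fence bar, 12 mm thick, up to 64 mm high, reaches 234 mm from its middle to the station's +x.
- release (a joint): How far the thumb pad is pressed down, m: 0 when up (brake on), 0.006 at its bottom. The brake lets go within the first 1 mm. The spring needs about 10 N to start and 13 N at the bottom, and lifts the pad again when it is let go.
- pad_top (a point): Middle of the upper face of the black ribbed thumb pad on the middle of the guide, moving with it; 74 mm above the bench when up. The level face is 50 mm long along the rail, between two raised lips, and 42 mm wide. The lips, one at each end along the rail, are 7 mm thick and 10 mm high: a fingertip that presses the face can push against either lip.
- format_stop_mid (a point): Middle of the stop to go to, at either end of the travel: steel block on the rail, 24 mm along it, 58 mm across, top at z 66 mm, with a flat dark pointer plate on it, 100 mm long across the rail, pointed at both ends, and a round clamp knob, 22 mm wide (top z 85 mm). Point 54 mm above the bench on the rail's centre line. The guide touches it when pad_top is 62 mm away, measured level.
- end_stop_mid (a point): The middle of the other stop, a bare steel block of the same size on the rail with no pointer plate, at the other end of the guide's travel. Same height and distances.
- punnet_mid (a point): Middle of an empty clear plastic punnet, 195 x 128 mm at the rim and 57 mm high, loose on the bench beside the station. Leave alone.
- meter_mid (a point): Middle of a black bench fruit meter, 105 x 85 mm and 145 mm high, loose on the bench on the station's other side. Leave alone.
- berry_a_mid (a point): Middle of a strawberry, 36 mm wide and 37 mm high, standing tip up on a paper sheet between the robot and the station. Leave alone.
- berry_b_mid (a point): Middle of a second strawberry like the first, on the same sheet. Leave alone.

How it is judged (in metres and radians):
On the way, in this order (a step that is already met when the one before it is completed fails the run):
1. the thumb pad is pressed down and the brake is free, before the guide is at the stop (value of joint release above 0.0015 m and horizontal distance between pad_top and format_stop_mid above 0.07 m), for 0.1 s.
2. the guide rests against the stop with the pointer plate, the pad still pressed (value of joint release above 0.001 m and horizontal distance between pad_top and format_stop_mid below 0.0645 m), for 0.1 s.
At the end, for the whole second after the job is handed in: The guide stands still against the stop with the pointer plate (gap under 2.5 mm) and the thumb pad is back up (within 0.7 mm), so that the brake holds (horizontal distance between pad_top and format_stop_mid below 0.0645 m and value of joint release below 0.0007 m and velocity of joint guide between -0.003 and 0.003 m/s); the robot touches nothing.
It fails at once if the guide is shoved along the rail (faster than 10 mm/s) with the brake on (pad pressed less than 0.3 mm) (value of joint release below 0.0003 m and horizontal distance between pad_top and format_stop_mid above 0.066 m and (velocity of joint guide above 0.01 m/s or velocity of joint guide below -0.01 m/s)).
It fails at once if the thumb pad is gripped and pulled upwards (value of joint release below -0.0015 m).
It fails at once if the punnet, the meter or a berry is moved by more than 15 mm or lifted (distance of any of punnet_mid, meter_mid, berry_a_mid, berry_b_mid from where it was at the start of the episode above 0.015 m).
It also fails if it takes over 35 s, if anything falls off the work surface, if the arm or the gripper's body presses on something with over 40 N, if the wrist force passes 120 N, or if a joint passes its speed limit or range.

## Robot

A 6-joint arm with a two-finger parallel gripper is mounted at the origin on the work surface. World frame = base frame: x ahead of the robot, y to its left, z up, the work surface at z = 0. Lengths are in mm, angles in rad, forces in N, time in s.
With the tool pointing down it reaches from about 400 to 925 mm from the base axis. Payload 12.5 kg.
Tool frame: the origin (TCP) lies where the fingers leave the gripper's body, on its centre line; the fingertips stand 78 mm ahead of it and the grasp point (between the pads) lies 59 mm ahead of it (env.tip_extent is the distance from the TCP to the fingertips, in mm); z points along the fingers, y is the direction in which the jaws open and shut (so a half turn about z gives the same grasp; the last joint's range is limited). The gripper opens to 95 mm and grips with 3 to 60 N. Pads are 20 mm wide; open, the fingers measure 119 mm over their backs; the gripper's body (75 mm by 180 mm) begins 59 mm behind the grasp point.
Start: joints at [-1.222, 0.491, 1.559, -0, 1.092, -0.106], TCP at [274.574, -561.469, 292.261] pointing down, gripper open.
Joint ranges: [-3.1, 3.1], [-0.84, 2.19], [0.05, 2.79], [-1.13, 4.28], [0.06, 2.93], [-2.69, 2.69]. Speed limits (rad/s): [2.22, 2.22, 2.79, 3.14, 3.14, 3.14].

## Interface

Orientations are given as [roll, pitch, yaw] about the fixed x, y, z axes, in that order (R = Rz(yaw) Ry(pitch) Rx(roll)).
In Python, from cell import env gives the robot as it stands. The module is installed in compiled form; this text tells all that it offers.
- The arm moves only by the tool play_rows, never from a script. Its argument "targets" is a list of rows, each an object with "linear": the shift along the tool's x, y, z in mm, a list of three; "turn": the turn about the tool's z in rad. A call has 1 to 20 rows; each row is the pose to reach, as a shift and turn from the pose commanded when the call began, along the tool's axes at that moment; what a row does not reach only later rows make up. A row lasts 1/8 s, in which the tool goes at most 62.5 mm and 10.7 degrees, less where a joint would pass 70% of its speed; a pose out of reach is approached as far as the arm can. A call with a gripper value outside its range is refused whole. "hand" is the finger opening in mm, from 0 to 95.1, set as the call begins (left out, the last holds). The fingers move at their own pace and stop on an object; the grip force is fixed at half the most. Time passes only in rows, so rows that repeat a pose let the fingers close. It gives the time, the measured TCP pose, the force and the opening at its end, in the units of the state.
- env.state(): the state, without advancing time (a new reading comes with each control period).
- env.read_camera(name): name is "scene" or "top"; returns (picture, depth): 400x640x3 uint8, red, green, blue; 400x640 float32, mm along the optical axis (not along the pixel's ray), 0 where there is no reading.
- env.camera_params(name): a dict with "fx", "fy", "cx", "cy" (pixels), "R" (3x3) and "t" (3): a world point X has camera coordinates R X + t. Camera axes: x right, y down, z forward; pixel columns grow to the right and rows downward; lengths in mm; the calibration is good to about 2 mm. A picture is of the moment at which its call begins. camera_params takes no time and is no camera call.
- env.job_done(): hands the job in, once; it reports no verdict.
The state is a dict: "t": time; "joints": joint angles; "qvel": joint speeds; "tau": joint torques, N m; "eef_pos": TCP position; "tcp_rot": TCP orientation; "ft_force": force on the tool from outside, world axes, zero at the start; "moment": the same for the moment, N m; "opening": opening from 0.0 (shut) to 1.0 (fully open).
Only numpy, scipy, OpenCV 4.12 (cv2) and the standard library are available. Lean on these libraries where they do the work, as an engineer would, in place of code of your own. Each camera call takes 0.05 s, during which the arm holds its last target.

## Working session

There is one attempt and no reset: what is moved stays moved. The work goes in short steps, Python scripts to look and compute and a tool call to move; the robot and the scene stay as the last step left them, time stands still between calls to the robot, and variables do not carry over. Pictures are saved under pics/ and viewed, and the job is handed in when it is done.

Besides the shell and the picture viewer there is one more tool, called after ">>>" by a JSON object that holds its "api" and its "payload", one argument or row to a line. play_rows: Moves the arm, as the interface text tells. Its arguments: {"type":"object","properties":{"targets":{"type":"array","items":{"type":"object","properties":{"linear":{"type":"array","items":{"type":"number"}},"turn":{"type":"number"}}}},"hand":{"type":"number"}},"required":["targets"]}

```bash
mkdir -p pics; python3 - <<'E'
from cell import env
import numpy as np, cv2
s=env.state(); print(s)
for n in ("scene","top"):
    p,d=env.read_camera(n); c=env.camera_params(n); print(n,c)
    np.savez(f"{n}0.npz",p=p,d=d,**c)
    cv2.imwrite(f"pics/{n}0.png",p[:,:,::-1])
E
```

```text
{'t': 0.0, 'joints': array([-1.22163405e+00,  4.91527330e-01,  1.55948172e+00,  2.25517487e-05,
        1.09169034e+00, -1.05626448e-01]), 'qvel': array([ 1.99797936e-04, -1.37739029e-03,  4.04325393e-04,  1.69222675e-04,
        9.98662107e-05, -1.17725069e-03]), 'tau': array([ 3.25193025e-03, -6.12633991e+01, -2.58183950e+01,  6.94313901e-02,
        4.82713839e-02, -1.33022209e-04]), 'eef_pos': array([ 274.49515686, -561.30398627,  291.67061121]), 'tcp_rot': array([-3.14049420e+00, -1.36572762e-04,  4.54778246e-01]), 'ft_force': array([ 0.10290095, -0.37487694, -0.20404032]), 'moment': array([ 0.02958105, -0.00991665,  0.06493874]), 'opening': 0.9999268522675161}
scene {'fx': 412.65656607702493, 'fy': 412.65656607702493, 'cx': 313.50705574999205, 'cy': 206.8638826445682, 'R': array([[ 6.84998579e-01,  7.28544376e-01, -1.98359364e-04],
       [ 4.72542000e-01, -4.44504906e-01, -7.60998980e-01],
       [-5.54509698e-01,  5.21189486e-01, -6.48753045e-01]]), 't': array([-324.54511683, -186.99053122, 1645.29721828])}
top {'fx': 412.8902296408008, 'fy': 412.8902296408008, 'cx': 319.82092840938935, 'cy': 196.0929668464319, 'R': array([[-0.0148361 , -0.9998578 , -0.00801679],
       [-0.9964615 ,  0.01544813, -0.08261864],
       [ 0.08273073,  0.00676269, -0.99654899]]), 't': array([  -3.42503018,  497.43734384, 1479.59396174])}
```

View pics/scene0.png

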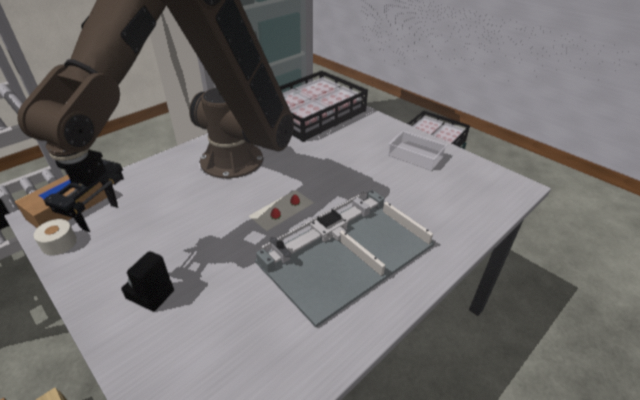

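View pics/top0.png

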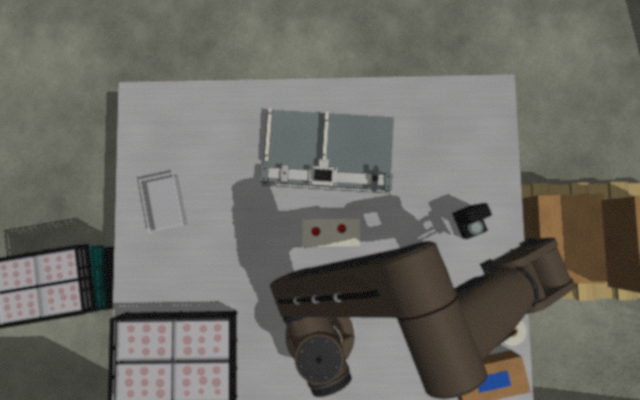

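The top view shows the pad at about (323,175), a stop with a dark shape on it at (377,178), and a second stop at about (284,173). I'll zoom in on these.

```bash
python3 - <<'E'
import numpy as np, cv2
p=np.load("top0.npz")["p"]; a=cv2.resize(p[100:200,250:405],None,fx=5,fy=5,interpolation=cv2.INTER_CUBIC)
cv2.imwrite("pics/topz.png",a[:,:,::-1])
p=np.load("scene0.npz")["p"]; a=cv2.resize(p[180:280,245:400],None,fx=5,fy=5,interpolation=cv2.INTER_CUBIC)
cv2.imwrite("pics/scenez.png",a[:,:,::-1])
E
```

```text
(no output)
```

View pics/topz.png

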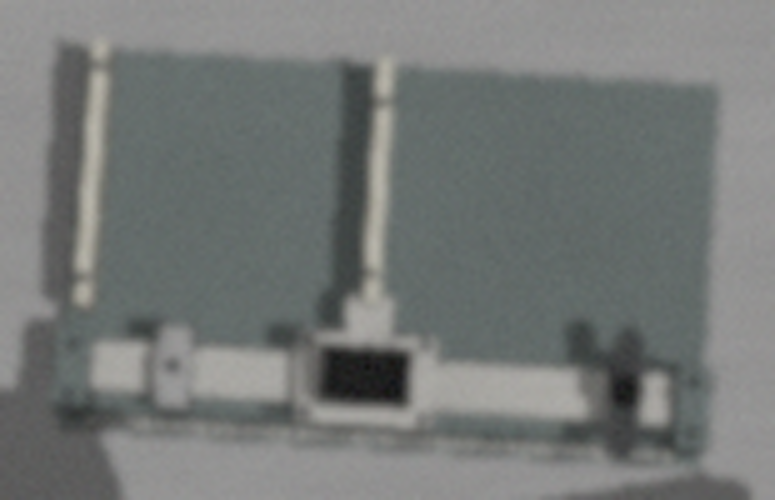

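View pics/scenez.png

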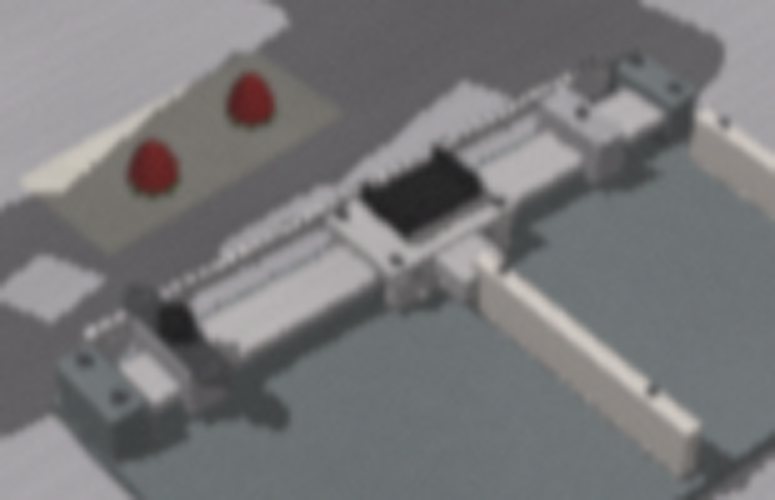

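The right-hand (station −y) stop carries the dark plate with both points and the black knob; the left one is bare. Next I'll measure the positions.

```bash
cat >h.py <<'E'
import numpy as np, cv2
def ray(c,u,v,z):
    R,t=c["R"],c["t"]; o=-R.T@t; d=R.T@np.array([(u-c["cx"])/c["fx"],(v-c["cy"])/c["fy"],1]); return o+d*(z-o[2])/d[2]
def rays(c,u,v):
    R,t=c["R"],c["t"]; o=-R.T@t; d=R.T@np.array([(u-c["cx"])/c["fx"],(v-c["cy"])/c["fy"],1]); return o,d/np.linalg.norm(d)
def blob(p,box,th):
    u0,u1,v0,v1=box; g=p[v0:v1,u0:u1].max(2)
    m=(g<th).astype(np.uint8); n,l,st,ce=cv2.connectedComponentsWithStats(m)
    r=[]
    for i in range(1,n):
        if st[i,4]>8:
            pts=np.argwhere(l==i)[:,::-1].astype(np.float32); r.append((st[i,4],ce[i]+[u0,v0],cv2.minAreaRect(pts)))
    return r
E
python3 - <<'E'
from h import *
T=dict(np.load("top0.npz")); S=dict(np.load("scene0.npz"))
for th in (45,60):
  for r in blob(T["p"],(305,385,160,195),th): print("top",th,r, ray(T,*r[1],74), ray(T,*r[1],85))
  for r in blob(S["p"],(270,350,205,255),th): print("scene",th,r, ray(S,*r[1],74),ray(S,*r[1],80))
# bed normals: depth plane
for n,u,v in (("pad",323,175),("saddle",323,182),("rail",350,178),("bed",350,140),("bareblock",284,175)):
    d=T["d"][v-1:v+2,u-1:u+2]; X=T["R"].T@(np.array([(u-T["cx"])/T["fx"],(v-T["cy"])/T["fy"],1])*np.median(d)-T["t"]); print(n,X)
# bed corner outlines top view z=20
for u,v in ((250+717/5,100+85/5),(250+80/5,100+50/5),(250+120/5,100+345/5)): print(ray(T,u,v,20))
# rail edges (z46): upper edge pts / lower; white
for u,v0 in ((292,0),(298,0),(304,0),(342,0),(352,0),(362,0)):
    col=T["p"][160:195,u].mean(1); print(u,col.astype(int))
E
```

```text
top 45 (np.int32(129), array([322.62015504, 174.74418605]), ((17.476470947265625, 14.805882453918457), (15.032514572143555, 8.590007781982422), 4.398705005645752)) [568.10210204 -22.29855998  74.        ] [566.61501644 -22.28952905  85.        ]
top 45 (np.int32(19), array([374.36842105, 177.84210526]), ((69.5, 17.5), (5.0, 3.0), 90.0)) [ 554.24349193 -203.87430387   74.        ] [ 552.8621563  -202.47973509   85.        ]
scene 45 (np.int32(160), array([329.275 , 218.4375]), ((58.90000915527344, 13.30000114440918), (10.28591251373291, 20.124608993530273), 63.43495178222656)) [568.8562733  -22.75560328  74.        ] [573.46823287 -27.55988012  80.        ]
scene 45 (np.int32(36), array([279.69444444, 244.61111111]), ((10.0, 39.5), (5.0, 6.0), 90.0)) [ 550.79306775 -205.62330837   74.        ] [ 555.53237834 -209.138313     80.        ]
top 60 (np.int32(149), array([322.3557047 , 174.75838926]), ((17.0, 14.5), (9.0, 16.0), 90.0)) [568.06656094 -21.36748839  74.        ] [566.57974654 -21.36556213  85.        ]
top 60 (np.int32(37), array([373.94594595, 177.21621622]), ((69.0, 17.0), (
[... 1081 characters left out ...]
02 106 123 147 163 166 164 167 167 165 165
 162 147 121 109 102  95  95 109 117 115 127 137 144 149 148 149 147]
304 [105 105 105 103  93  80  73  73  81 104 135 158 167 164 164 164 167 163
 160 144 115  86  85  85  95 115 126 129 133 141 147 149 147 148 146]
342 [101 103 102 103 103 103 105 103 100 104 103 108 128 152 161 164 163 161
 159 161 161 153 138 115 105 102  99 103 120 124 119 130 138 146 147]
352 [103 103 103 106 106 102 104 102 105 103 108 106 117 139 158 164 167 164
 167 166 165 159 147 126 111 104  97  95 112 129 126 131 142 146 146]
362 [104 102 100 101  98  96  92  96  95  97  99  97 101 121 149 163 167 166
 167 169 169 165 162 140 110  90  85  81  91 107 110 110 124 138 143]
```

Pad is at about (568.5, −22), the knob at about (554, −203), and station yaw about −0.075. That gives roughly 120 mm of travel towards −y. I'll move above the pad with the fingers shut and the jaws along the rail.

>>> {"api": "play_rows", "payload": {
  "hand": 0,
  "targets": [
    {"linear":[15,-11,0],"turn":0.02},
    {"linear":[45,-32,0],"turn":0.05},
    {"linear":[90,-64,0],"turn":0.1},
    {"linear":[135,-96,0],"turn":0.15},
    {"linear":[180,-128,0],"turn":0.2},
    {"linear":[225,-160,0],"turn":0.25},
    {"linear":[270,-192,0],"turn":0.3},
    {"linear":[315,-224,0],"turn":0.35},
    {"linear":[360,-256,0],"turn":0.4},
    {"linear":[405,-288,0],"turn":0.45},
    {"linear":[445,-316,15],"turn":0.49},
    {"linear":[475,-337,30],"turn":0.51},
    {"linear":[492,-349,45],"turn":0.53},
    {"linear":[499,-354,55],"turn":0.53},
    {"linear":[501,-356,60],"turn":0.53},
    {"linear":[501,-356,75],"turn":0.53},
    {"linear":[501,-356,85],"turn":0.53},
    {"linear":[501,-356,90],"turn":0.53},
    {"linear":[501,-356,90],"turn":0.53},
    {"linear":[501,-356,90],"turn":0.53}
  ]
}}

```text
t: 2.6
eef_pos: [568.4, -21.7, 202.5]
tcp_rot: [3.141, -0.001, -0.075]
ft_force: [0.8, -0.1, 0.3]
opening: 0.003
```

```bash
python3 - <<'E'
from cell import env
import numpy as np, cv2
n="scene"
p,d=env.read_camera(n); c=env.camera_params(n)
np.savez("scene1.npz",p=p,d=d,**c)
a=cv2.resize(p[130:280,240:400],None,fx=4,fy=4,interpolation=cv2.INTER_CUBIC)
cv2.imwrite("pics/scene1.png",a[:,:,::-1])
p,d=env.read_camera("top")
a=cv2.resize(p[100:220,240:400],None,fx=5,fy=5,interpolation=cv2.INTER_CUBIC)
cv2.imwrite("pics/top1.png",a[:,:,::-1])
X=np.array([568.4,-21.7,124.5]); y=c["R"]@X+c["t"]; print(y[:2]/y[2]*c["fx"]+[c["cx"],c["cy"]])
X=np.array([568.4,-21.7,74]); y=c["R"]@X+c["t"]; print(y[:2]/y[2]*c["fx"]+[c["cx"],c["cy"]])
E
```

```text
[329.83085895 205.69851844]
[329.41327256 218.20780552]
```

View pics/scene1.png

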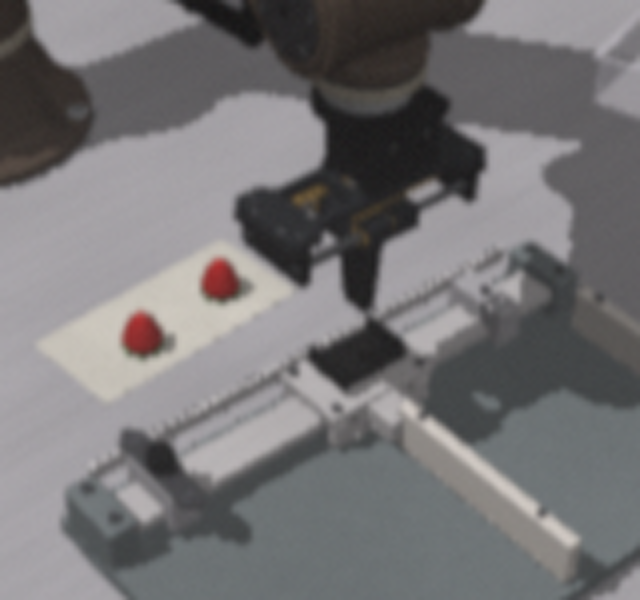

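View pics/top1.png

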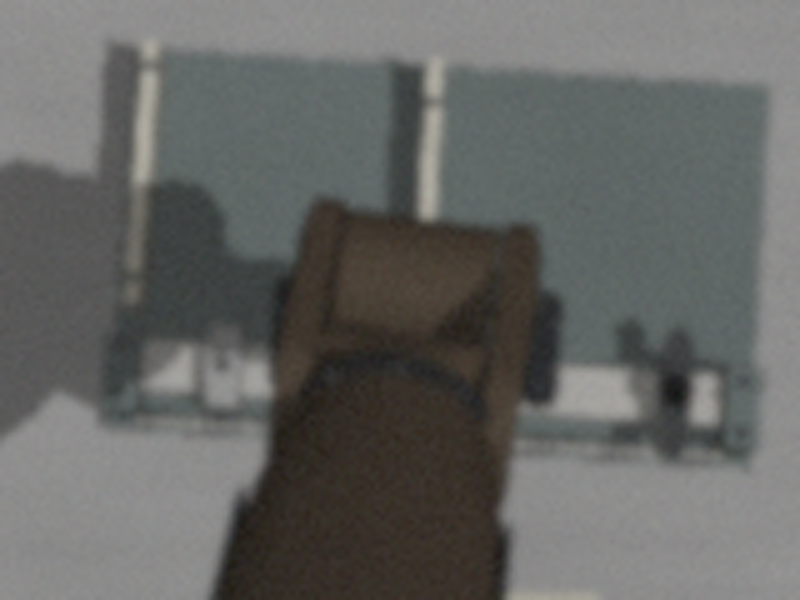

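The fingertip is at about (331,206), where the model predicts (330,206), straight above the pad at (329,218). The berries and the other objects are untouched. Now I'll descend and press.

>>> {"api": "play_rows", "payload": {
  "targets": [
    {"linear":[0,0,15],"turn":0},
    {"linear":[0,0,32],"turn":0},
    {"linear":[0,0,42],"turn":0},
    {"linear":[0,0,46],"turn":0},
    {"linear":[0,0,48],"turn":0},
    {"linear":[0,0,50],"turn":0},
    {"linear":[0,0,52],"turn":0},
    {"linear":[0,0,53],"turn":0},
    {"linear":[0,0,53],"turn":0}
  ]
}}

```text
t: 3.82
eef_pos: [568.4, -21.6, 150.3]
tcp_rot: [3.141, -0.001, -0.075]
ft_force: [-2.5, 0.4, 10.5]
opening: 0.006
```

>>> {"api": "play_rows", "payload": {
  "targets": [
    {"linear":[0,0,1],"turn":0},
    {"linear":[0,0,2],"turn":0},
    {"linear":[0,0,3],"turn":0},
    {"linear":[0,0,3],"turn":0}
  ]
}}

```text
t: 4.32
eef_pos: [568.4, -21.6, 147.4]
tcp_rot: [3.141, -0.001, -0.075]
ft_force: [-2.4, 0.4, 11.8]
opening: 0.002
```

The pad is pressed about 4 mm at 12 N. Now I'll push along tool +y, which is station −y.

>>> {"api": "play_rows", "payload": {
  "targets": [
    {"linear":[0,2,0],"turn":0},
    {"linear":[0,5,0],"turn":0},
    {"linear":[0,9,0],"turn":0},
    {"linear":[0,14,0],"turn":0},
    {"linear":[0,20,0],"turn":0},
    {"linear":[0,26,0],"turn":0},
    {"linear":[0,32,0],"turn":0},
    {"linear":[0,38,0],"turn":0},
    {"linear":[0,44,0],"turn":0},
    {"linear":[0,50,0],"turn":0},
    {"linear":[0,56,0],"turn":0},
    {"linear":[0,62,0],"turn":0},
    {"linear":[0,68,0],"turn":0},
    {"linear":[0,74,0],"turn":0},
    {"linear":[0,80,0],"turn":0},
    {"linear":[0,85,0],"turn":0},
    {"linear":[0,88,0],"turn":0},
    {"linear":[0,90,0],"turn":0},
    {"linear":[0,90,0],"turn":0}
  ]
}}

```text
t: 6.7
eef_pos: [561.3, -111.4, 147.4]
tcp_rot: [3.141, -0.001, -0.075]
ft_force: [-4.6, 0.4, 11.7]
opening: 0.005
```

```bash
python3 - <<'E'
from cell import env
import numpy as np, cv2
p,d=env.read_camera("scene")
a=cv2.resize(p[150:280,240:400],None,fx=4,fy=4,interpolation=cv2.INTER_CUBIC)
cv2.imwrite("pics/scene2.png",a[:,:,::-1])
E
```

```text
(no output)
```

View pics/scene2.png

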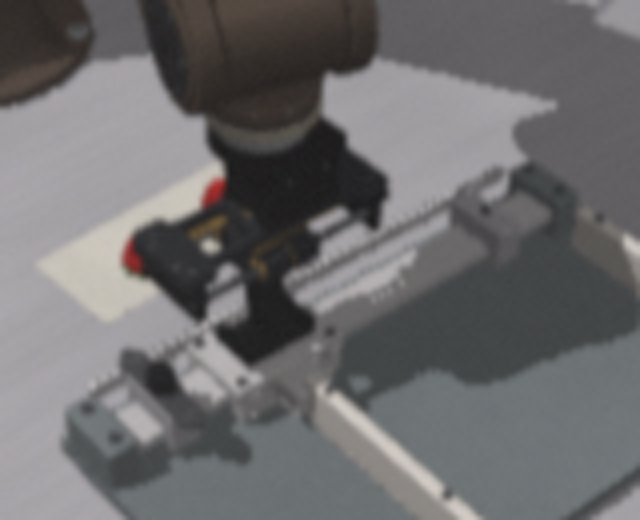

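The guide follows with the finger (pad at about (265,335) in the crop), and the stop is about 30 mm further on. Continuing.

>>> {"api": "play_rows", "payload": {
  "targets": [
    {"linear":[0,3,0],"turn":0},
    {"linear":[0,7,0],"turn":0},
    {"linear":[0,11,0],"turn":0},
    {"linear":[0,15,0],"turn":0},
    {"linear":[0,19,0],"turn":0},
    {"linear":[0,22,0],"turn":0},
    {"linear":[0,25,0],"turn":0},
    {"linear":[0,27,0],"turn":0},
    {"linear":[0,28,0],"turn":0},
    {"linear":[0,28,0],"turn":0}
  ]
}}

```text
t: 8.0
eef_pos: [559.2, -139.2, 147.3]
tcp_rot: [3.141, -0.0, -0.075]
ft_force: [-5.2, 0.4, 12.4]
opening: 0.004
```

>>> {"api": "play_rows", "payload": {
  "targets": [
    {"linear":[0,1,0],"turn":0},
    {"linear":[0,2,0],"turn":0},
    {"linear":[0,2,0],"turn":0}
  ]
}}

```text
t: 8.38
eef_pos: [559.0, -141.1, 147.3]
tcp_rot: [3.142, -0.0, -0.075]
ft_force: [-5.0, 0.7, 11.9]
opening: 0.005
```

>>> {"api": "play_rows", "payload": {
  "targets": [
    {"linear":[0,1,0],"turn":0},
    {"linear":[0,2,0],"turn":0},
    {"linear":[0,2,0],"turn":0}
  ]
}}

```text
t: 8.75
eef_pos: [558.8, -143.1, 147.3]
tcp_rot: [3.141, -0.0, -0.075]
ft_force: [-4.8, 2.6, 11.2]
opening: 0.003
```

>>> {"api": "play_rows", "payload": {
  "targets": [
    {"linear":[0,1,0],"turn":0},
    {"linear":[0,2,0],"turn":0},
    {"linear":[0,2,0],"turn":0}
  ]
}}

```text
t: 9.12
eef_pos: [558.9, -144.3, 147.3]
tcp_rot: [-3.141, -0.0, -0.075]
ft_force: [-2.1, 8.4, 10.9]
opening: 0.003
```

>>> {"api": "play_rows", "payload": {
  "targets": [
    {"linear":[0,1,0],"turn":0},
    {"linear":[0,2,0],"turn":0},
    {"linear":[0,2,0],"turn":0}
  ]
}}

```text
t: 9.5
eef_pos: [559.1, -146.3, 147.4]
tcp_rot: [-3.141, -0.001, -0.075]
ft_force: [-0.3, 9.2, 11.6]
opening: 0.003
```

```bash
python3 - <<'E'
from cell import env
import numpy as np, cv2
p,d=env.read_camera("scene")
a=cv2.resize(p[190:270,250:350],None,fx=7,fy=7,interpolation=cv2.INTER_CUBIC)
cv2.imwrite("pics/scene3.png",a[:,:,::-1])
s=env.state();print(s["ft_force"],s["eef_pos"])
E
```

```text
[-1.03461625  8.42213705 10.38716379] [ 559.07986381 -146.31906313  147.47368727]
```

View pics/scene3.png

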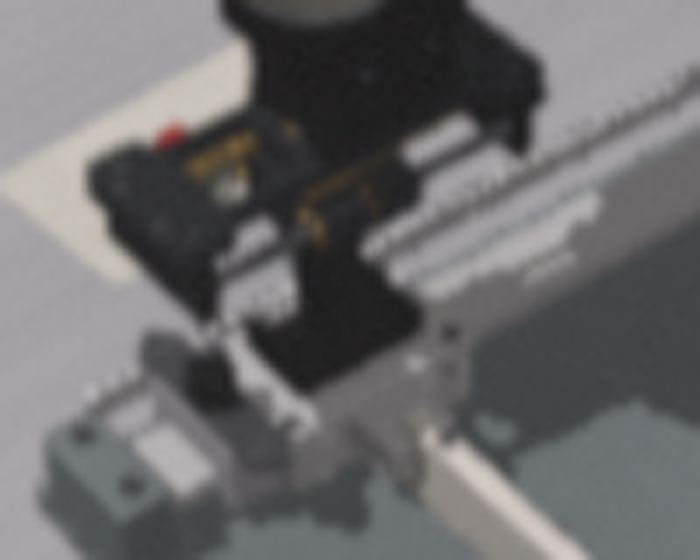

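The side force levels off at about 9 N, well above the 1–3 N sliding drag, and the saddle meets the stop in the picture. The expected travel of about 120 mm was covered by y ≈ −143. I'll lift straight up.

>>> {"api": "play_rows", "payload": {
  "targets": [
    {"linear":[0,0,0],"turn":0},
    {"linear":[0,0,-1],"turn":0},
    {"linear":[0,0,-2],"turn":0},
    {"linear":[0,0,-3],"turn":0},
    {"linear":[0,0,-4],"turn":0},
    {"linear":[0,0,-6],"turn":0},
    {"linear":[0,0,-9],"turn":0},
    {"linear":[0,0,-14],"turn":0},
    {"linear":[0,0,-25],"turn":0},
    {"linear":[0,0,-45],"turn":0},
    {"linear":[0,0,-70],"turn":0},
    {"linear":[0,0,-90],"turn":0},
    {"linear":[0,0,-100],"turn":0},
    {"linear":[0,0,-100],"turn":0}
  ]
}}

```text
t: 11.3
eef_pos: [558.8, -147.3, 246.8]
tcp_rot: [3.141, -0.001, -0.075]
ft_force: [-0.5, 0.5, -0.5]
opening: 0.004
```

```bash
python3 - <<'E'
from cell import env
import numpy as np, cv2
from h import *
p,d=env.read_camera("scene"); c=env.camera_params("scene")
a=cv2.resize(p[190:270,250:350],None,fx=7,fy=7,interpolation=cv2.INTER_CUBIC)
cv2.imwrite("pics/scene4.png",a[:,:,::-1])
for r in blob(p,(265,320,215,260),50): print(r[0],r[1],ray(c,*r[1],74),ray(c,*r[1],77))
print(env.state()["ft_force"],env.state()["t"])
E
```

```text
198 [297.93939394 235.73737374] [ 559.52829791 -143.36942769   74.        ] [ 561.86716021 -145.34638427   77.        ]
41 [279.7804878  244.85365854] [ 551.70935905 -206.0630575    74.        ] [ 554.07578428 -207.81900963   77.        ]
[ 0.0803806  -0.86000515 -0.849472  ] 11.35
```

View pics/scene4.png

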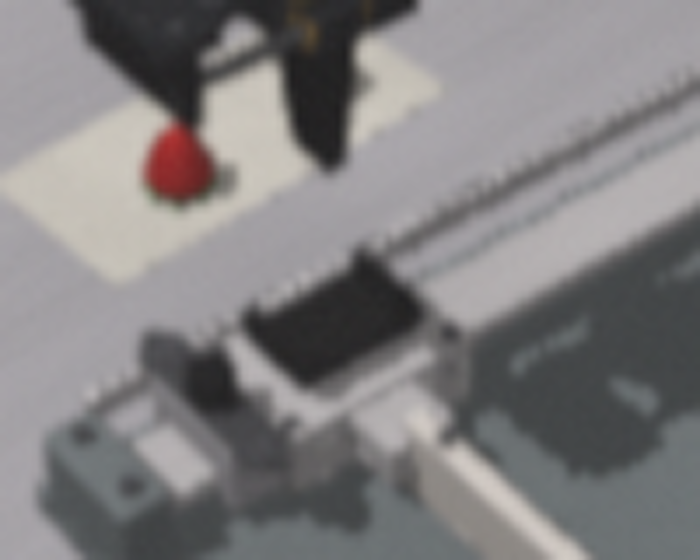

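The pad is back up and has moved about 121 mm, and the berries stand where they were. I'll swing the arm clear and do a top-view cross-check.

>>> {"api": "play_rows", "payload": {
  "targets": [
    {"linear":[0,-15,0],"turn":0},
    {"linear":[0,-45,-10],"turn":0},
    {"linear":[0,-85,-20],"turn":0},
    {"linear":[0,-125,-30],"turn":0},
    {"linear":[0,-165,-40],"turn":0},
    {"linear":[0,-205,-40],"turn":0},
    {"linear":[0,-245,-40],"turn":0},
    {"linear":[0,-275,-40],"turn":0},
    {"linear":[0,-295,-40],"turn":0},
    {"linear":[0,-300,-40],"turn":0},
    {"linear":[0,-300,-40],"turn":0},
    {"linear":[0,-300,-40],"turn":0}
  ]
}}

```text
t: 12.85
eef_pos: [581.4, 151.1, 286.2]
tcp_rot: [3.141, 0.0, -0.076]
ft_force: [-1.2, 1.2, -0.2]
opening: 0.004
```

```bash
python3 - <<'E'
from cell import env
from h import *
p,d=env.read_camera("top"); c=env.camera_params("top")
a=cv2.resize(p[130:210,320:410],None,fx=7,fy=7,interpolation=cv2.INTER_CUBIC)
cv2.imwrite("pics/top5.png",a[:,:,::-1])
for th in (45,60):
  for r in blob(p,(340,385,165,192),th): print(r[0],r[1],ray(c,*r[1],74),ray(c,*r[1],85))
p0=np.load("top0.npz")["p"]
print("whole-view diff, berries/punnet/meter areas:",[int(np.abs(p[b[2]:b[3],b[0]:b[1]].astype(int)-p0[b[2]:b[3],b[0]:b[1]]).mean()) for b in ((305,358,220,243),(135,190,165,235),(445,495,200,240))])
cv2.imwrite("pics/top5f.png",p[:,:,::-1])
E
```

```text
137 [357.42335766 176.87591241] [ 558.6058351  -144.47857742   74.        ] [ 557.19121203 -143.53723563   85.        ]
20 [374.5 177.5] [ 555.44614793 -204.36713755   74.        ] [ 554.05563527 -202.96880814   85.        ]
160 [356.9625 176.85  ] [ 558.7232496  -142.86228085   74.        ] [ 557.30773058 -141.93327242   85.        ]
39 [374.15384615 177.17948718] [ 556.59918983 -203.18169825   74.        ] [ 555.19987873 -201.7924145    85.        ]
whole-view diff, berries/punnet/meter areas: [47, 21, 5]
```

View pics/top5.png

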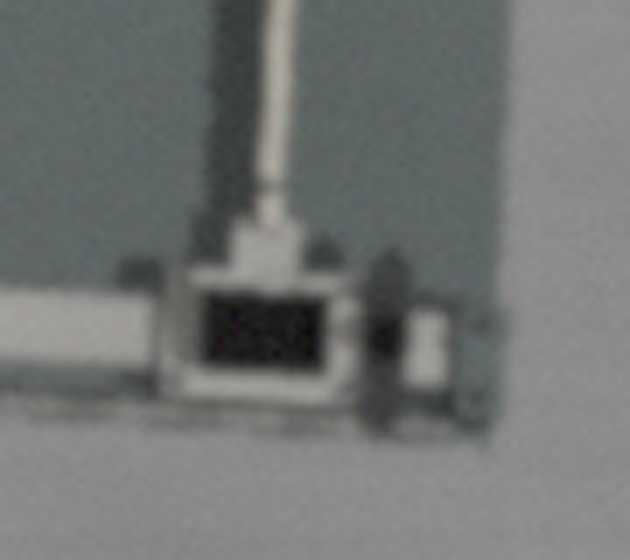

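View pics/top5f.png

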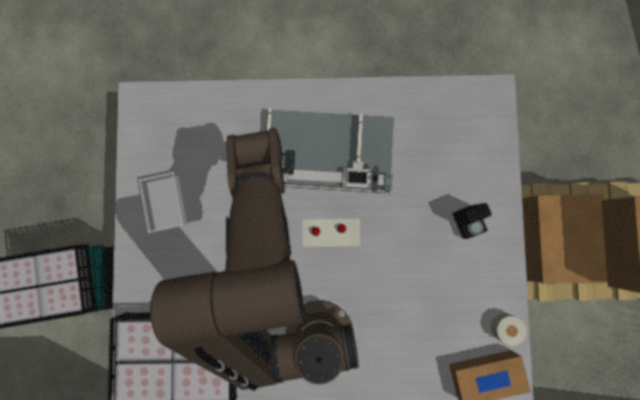

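In the top view the saddle butts against the pointer stop with no gap visible. The punnet, meter and berries are where they started; the brightness differences there come from the arm's shadow. Handing in.

```bash
python3 -c "
from cell import env
print(env.job_done()); s=env.state(); print(s['t'],s['ft_force'])"
```

```text
the job is handed in; nothing more can be done
None
the job is handed in; nothing more can be done
```

The guide now rests against the stop with the pointer plate, with the pad back up, and the job was handed in at about 13 s. I pressed the pad down about 4 mm (roughly 12 N) with shut fingers and slid the guide about 121 mm to the station's −y stop. I then lifted straight off and swung the arm clear.

**Contact with the stop:** the side force rose to a steady 8–9 N, well above the 1–3 N drag of the freed guide, so the guide was blocked. The top picture shows the saddle butting against the stop with no visible gap.

**Pad-to-knob distance:** the top view gave about 60 mm and the scene view up to about 64.5 mm, against the expected 62 mm. The two views disagree by a few mm because of calibration and pixel error, so they don't confirm the gap to better than 2.5 mm. For that I relied on the force.

**Other checks:**
- The pad looks up in the last close-up.
- The punnet, meter and berries look unmoved by eye.
- An automatic before/after comparison of those areas did differ, most at the berries. I put that down to the arm's moved shadow.
- The force on the tool after lifting was near zero.

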